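Build up a cistern valve and show its seat to the inspection camera

ROBOT

A 7-joint arm with a two-finger parallel gripper is mounted at the origin on the work surface. World frame = base frame: x ahead of the robot, y to its left, z up, the work surface at z = 0. Lengths are in mm, angles in rad, forces in N, time in s.
With the tool pointing down it reaches from about 400 to 850 mm from the base axis. Payload 4.5 kg.
Tool frame: the origin (TCP) lies midway between the tips of the shut fingers; the grasp point (between the pads) lies 19 mm behind it (r.hold_point_z is the distance from the TCP to the grasp point, in mm); z points along the fingers, y is the line along which they close (so a half turn about z gives the same grasp; the last joint's range is limited). The gripper opens to 88 mm and grips with 3 to 60 N. Pads are 18 mm wide; open, the fingers measure 123 mm over their backs; the gripper's body (75 mm by 187 mm) begins 45 mm behind the grasp point.
Start: joints at [-1.295, 0.689, -0.195, 1.565, 0.157, 0.902, -0.215], TCP at [149.635, 606.847, 238.743] pointing down, gripper open.
Joint ranges: [-3.01, 3.01], [-0.46, 2.08], [-1.47, 1.51], [0.13, 2.56], [-1, 4.14], [0.04, 2.09], [-2.66, 2.66]. Speed limits (rad/s): [2.57, 2.57, 3.14, 3.14, 3.14, 3.14, 3.14].

INTERFACE

Orientations are given as a unit quaternion [x, y, z, w].
In Python, from bench import r gives the robot as it stands.
- The arm moves only by the tool move_arm, never from a script. Its argument "plan" is a list of rows, each a list of 7 numbers: the shift along the world's x, y, z in units of 20 mm (1.0 is 20 mm), then the turn, a rotation vector about the world's x, y, z in units of 0.08 rad (1.0 is 0.08 rad), then the closure, from -1 (fully open) to 1 (shut). A call has 1 to 10 rows; each row shifts and turns the commanded pose from where the row before left it; what a row does not reach is not made up. A row lasts 1/12 s, in which the tool goes at most 41.7 mm and 7.16 degrees, less where a joint would pass 70% of its speed; a pose out of reach is approached as far as the arm can. A call with a number of a shift or a turn outside -1 to 1 is refused whole. A call with a gripper value outside its range is refused whole. The fingers move at their own pace and stop on an object; "squeeze" is the grip in N (left out, the last holds). Time passes only in rows, so rows that do not move let the fingers close. It gives the time, the measured TCP pose, the force, the opening and the grip force at its end, in the units of the state.
- r.read_state(): the state, without advancing time (a new reading comes with each control period).
- r.grab_frame(name): name is "scene" or "top" or "wrist"; returns a dict with "img" (400x640x3 uint8, red, green, blue), "intrinsics" (3x3 intrinsics, pixels), "R" (3x3) and "t" (3): a world point X has camera coordinates R X + t. Camera axes: x right, y down, z forward; pixel columns grow to the right and rows downward; lengths in mm; the calibration is good to about 2 mm. A picture is of the moment at which its call begins. There is no depth.
- r.hand_in(): hands the job in; it is judged then, once.
The state is a dict: "time": time; "qpos": joint angles; "dq": joint speeds; "effort": joint torques, N m; "tcp_pos": TCP position; "orientation": TCP orientation; "force": force on the tool from outside, world axes, zero at the start; "torque": the same for the moment, N m; "grip_width": finger opening in mm; "grip_force": force on a finger pad.
Only numpy, scipy, OpenCV 4.12 (cv2) and the standard library are available. Lean on these libraries where they do the work, as an engineer would, in place of code of your own. Each camera call takes 0.05 s, during which the arm holds its last target. There are 200 camera calls.

TASK

With the brass valve standing in the wooden block, drop the tall grey sleeve over its square stem until it rests on the flange, then the brass disc on top of the sleeve. Then grip the bare end of the stem, lift the valve out with both parts still on it, and show its round rubber underside squarely to the inspection camera: underside centred in front of the lens, 12 cm from the glass. Finish while holding it there, still and touching nothing but the gripper; do not put it down, and leave the other things on the table where they are.

Things in the scene. Friction and masses are not known exactly. Their poses are not given: they have to be found in the camera images.
- jig: Fixed dark wooden block, 110 x 110 mm, 25 mm high, with a round pocket 62 mm across and 8 mm deep in the middle of its top. Origin: centre of its underside, on the table; z up.
- valve: Loose valve, 0.3 to 0.5 kg, in the pocket with 1 mm play, underside 17 mm above the table: round flange 60 mm across, 14 mm thick (lowest 4 mm black rubber, rest brass), then a square brass stem 14 x 14 mm up to 80 mm above the underside. Origin: centre of the flat underside; z up the stem, x and y square to its flats. With sleeve and disc on, the top 28 mm of stem is bare.
- sleeve: Loose grey plastic tube, about 40 g, 44 mm outside diameter, 24 mm bore, 30 mm high, standing on the table. Origin: centre of its underside; z along its axis. Seated, its underside is 14 mm above the valve's underside.
- disc: Loose flat brass disc with a hole, about 90 g, 52 mm outside diameter, 24 mm hole, 8 mm thick, lying on the table. Origin: centre of its underside; z along its axis. Seated, its underside is 44 mm above the valve's underside.
- lens: Fixed inspection camera head: black cylinder, 68 mm long, silver rim 46 mm across. Origin: centre of the lens glass, 115 mm above the table. z: line of sight out of the glass, 30 degrees off vertical, leaning back towards the robot. Present the valve with its origin at (0, 0, 0.12) m here and its z along this z (stem up and away from the lens); the turn about z is free.
- stand: Foot and post of the inspection camera, fixed: dark foot 90 x 90 mm, 12 mm high, post to 70 mm. Origin: centre of the underside of the foot; z up; the lens centre is 115 mm straight above it, and the camera looks towards its -x.
- locknut: Bystander: loose flat grey plastic ring lying among the parts, 60 mm across with a 40 mm hole, 12 mm high (much wider hole and lower than the sleeve). Origin: centre of its underside.
- elbow: Bystander: loose white pipe elbow, legs 55 mm long, 40 mm high. Origin: under the bend.
- jar: Bystander: loose closed clear jar, 60 mm across, 85 mm high. Origin: centre of its underside.
- wrench: Bystander: loose steel wrench lying flat.
- brush: Bystander: loose brush lying flat.
Mind the look-alikes: they are no part of the job. Of the things that look like the sleeve, take the one that is farthest to the robot's left at the start.

How it is judged:
By the outcome, as a careful person would: the job done as asked, in the order asked, and still so for the second after the job is handed in, while the arm keeps its last pose, push and grip.
It also fails if it takes over 72 s, if anything falls off the work surface, if the arm or the gripper's body presses on something with over 40 N, if the wrist force passes 120 N, or if a joint passes its speed limit or range.

## Working session

There is one attempt and no reset: what is moved stays moved. The work goes in short steps, Python scripts to look and compute and a tool call to move; the robot and the scene stay as the last step left them, time stands still between calls to the robot, and variables do not carry over. Pictures are saved under pics/ and viewed, at most 10 in all, crops included, and the job is handed in when it is done.

Besides the shell and the picture viewer there is one more tool, called as a command line: name --pt "numbers of a row" for each row, then --argument value for the rest. move_arm: Moves the arm, as the interface text tells. Its arguments: {"type":"object","properties":{"plan":{"type":"array"},"squeeze":{"type":"number"}},"required":["plan"]}

```bash
mkdir -p pics; cat > h.py <<'E'
import numpy as np, cv2
from bench import r
def save(f,n): cv2.imwrite('pics/'+n,f['img'][:,:,::-1])
def ray(f,u,v,z):
    d=f['R'].T@np.linalg.inv(f['intrinsics'])@np.array([u,v,1.]); c=-f['R'].T@f['t']
    return c+d*(z-c[2])/d[2]
def proj(f,X):
    p=f['intrinsics']@(f['R']@np.array(X,float)+f['t']); return p[:2]/p[2]
E
python3 - <<'E'
from h import *
import pickle
D={n:r.grab_frame(n) for n in('scene','top','wrist')}
pickle.dump(D,open('f0.pkl','wb'))
for n in D: save(D[n],n+'0.png'); print(n,-D[n]['R'].T@D[n]['t'],D[n]['R'][2])
s=r.read_state(); print(s['tcp_pos'],s['orientation'],s['grip_width'],s['time'],r.hold_point_z)
E
```

```text
scene [1153.04479078 -544.84455698  774.7021991 ] [-0.61680419  0.47251055 -0.62951281]
top [427.95206008 -38.99797961 918.57762351] [ 0.04967618 -0.01513635 -0.99865067]
wrist [ 71.36168407 626.39722496 383.71133197] [ 0.30418176 -0.07729009 -0.94947338]
[149.57166992 606.38291695 238.09362857] [ 1.20553096e-01  9.92706653e-01 -6.72316036e-04 -3.03412728e-05] 88.07788673749528 0.15 18.700000000000003
```

View pics/top0.png

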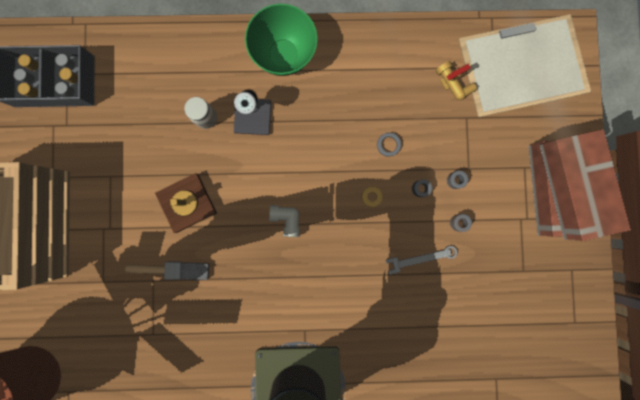

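View pics/scene0.png

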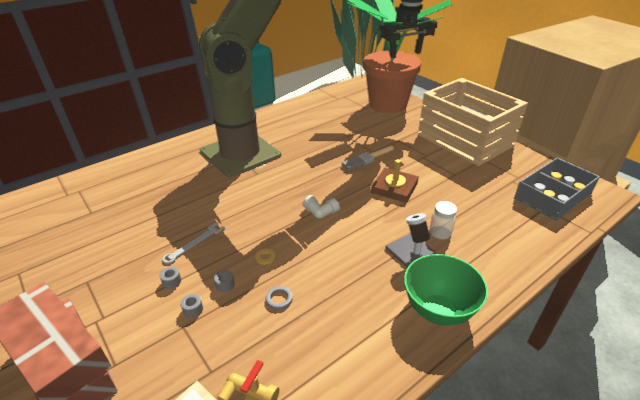

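Candidates for the sleeve in the top view are the grey tubes at (422,188), (458,179) and (461,221); the flat ring at (389,144) is the locknut. The leftmost tube (largest y) is (422,188), in shadow. The disc is at (372,197), the valve at (183,203) and the lens at (246,102). I'll check the choice in one close crop and measure.

```bash
python3 - <<'E'
from h import *
import pickle
D=pickle.load(open('f0.pkl','rb')); f=D['top']; g=D['scene']
print(f['intrinsics'])
a=cv2.resize(f['img'][125:245,350:490],None,fx=4,fy=4,interpolation=cv2.INTER_CUBIC)
b=cv2.resize(f['img'][80:240,150:275],None,fx=3,fy=3,interpolation=cv2.INTER_CUBIC)
a=np.clip(a.astype(float)*1.5,0,255).astype(np.uint8)
h=480; c=np.zeros((480,560+240,3),np.uint8); c[:,:560]=a; c[:320,560:800]=cv2.resize(b,(240,320))
cv2.imwrite('pics/crop0.png',c[:,:,::-1])
for n,u,v,z in [('sleeve',422,188,30),('s2',458,179,30),('s3',461,221,30),('nut',389,144,12),('disc',372,197,8),('jig',185,203,25),('lens',245.5,102.5,115),('jar',197,108,85),('elbow',288,216,40)]:
    P=ray(f,u,v,z); print(n,P.round(0),'scene',proj(g,P).round(0))
E
```

```text
[[365.09536815   0.         314.98197152]
 [  0.         365.09536815 195.83370823]
 [  0.           0.           1.        ]]
sleeve [ 486. -315.   30.] scene [224. 275.]
s2 [ 506. -405.   30.] scene [191. 300.]
s3 [ 403. -408.   30.] scene [171. 273.]
nut [ 599. -242.   12.] scene [278. 295.]
disc [ 467. -195.    8.] scene [264. 254.]
jig [462. 264.  25.] scene [394. 180.]
lens [679.  99. 115.] scene [415. 217.]
jar [678. 216.  85.] scene [444. 207.]
elbow [425.  14.  40.] scene [320. 203.]
```

View pics/crop0.png

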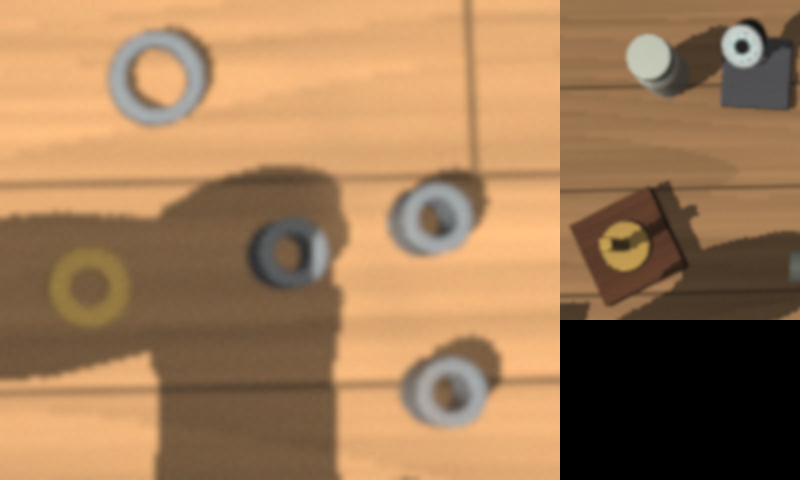

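Crop: the chosen dark sleeve has its top centre at about top pixel (422,188). It is clearly left of the other two tubes, and the wide low ring is the locknut. I'm moving above it.

move_arm --pt "1 -1 0 0 0 -0.3 -1" --pt "1 -1 0 0 0 -0.3 -1" --pt "1 -1 0 0 0 -0.3 -1" --pt "1 -1 0 0 0 -0.3 -1" --pt "1 -1 0 0 0 -0.3 -1" --pt "1 -1 0 0 0 -0.3 -1" --pt "1 -1 0 0 0 -0.3 -1" --pt "1 -1 0 0 0 -0.3 -1" --pt "1 -1 0 0 0 -0.3 -1" --pt "1 -1 0 0 0 -0.3 -1"

```text
time: 0.98
tcp_pos: [350.4, 405.6, 238.6]
orientation: [0.239, 0.971, -0.0, -0.0]
force: [0.4, -0.6, 0.8]
grip_width: 88.2
grip_force: 0.0
```

move_arm --pt "1 -1 0 0 0 -0.3 -1" --pt "1 -1 0 0 0 -0.3 -1" --pt "1 -1 0 0 0 -0.3 -1" --pt "1 -1 0 0 0 -0.3 -1" --pt "1 -1 0 0 0 -0.3 -1" --pt "0.06 -1 0 0 0 -0.3 -1" --pt "0.06 -1 0 0 0 -0.3 -1" --pt "0.06 -1 0 0 0 -0.3 -1" --pt "0.06 -1 0 0 0 -0.3 -1" --pt "0.06 -1 0 0 0 -0.3 -1"

```text
time: 1.82
tcp_pos: [455.5, 205.8, 238.6]
orientation: [0.354, 0.935, -0.0, -0.0]
force: [-0.4, -0.7, -0.6]
grip_width: 87.5
grip_force: 0.0
```

move_arm --pt "0.06 -1 0 0 0 -0.3 -1" --pt "0.06 -1 0 0 0 -0.3 -1" --pt "0.06 -1 0 0 0 -0.3 -1" --pt "0.06 -1 0 0 0 -0.3 -1" --pt "0.06 -1 0 0 0 -0.3 -1" --pt "0.06 -1 0 0 0 -0.3 -1" --pt "0.06 -1 0 0 0 -0.3 -1" --pt "0.06 -1 0 0 0 -0.3 -1" --pt "0.06 -1 0 0 0 -0.3 -1" --pt "0.06 -1 0 0 0 -0.3 -1"

```text
time: 2.65
tcp_pos: [467.5, 5.9, 238.7]
orientation: [0.463, 0.886, -0.0, -0.0]
force: [0.1, 0.4, 0.3]
grip_width: 88.4
grip_force: 0.0
```

move_arm --pt "0.06 -1 -0.28 0 0 -0.3 -1" --pt "0.06 -1 -0.28 0 0 -0.3 -1" --pt "0.06 -1 -0.28 0 0 -0.3 -1" --pt "0.06 -1 -0.28 0 0 -0.3 -1" --pt "0.06 -1 -0.28 0 0 -0.3 -1" --pt "0.06 -1 -0.28 0 0 -0.3 -1" --pt "0.06 -1 -0.28 0 0 -0.3 -1" --pt "0.06 -1 -0.28 0 0 -0.3 -1" --pt "0.06 -1 -0.28 0 0 -0.3 -1" --pt "0.06 -1 -0.28 0 0 -0.3 -1"

```text
time: 3.48
tcp_pos: [479.5, -194.1, 182.3]
orientation: [0.566, 0.825, 0.0, -0.0]
force: [0.2, 0.5, -0.1]
grip_width: 88.0
grip_force: 0.0
```

move_arm --pt "0.06 -1 -0.28 0 0 -0.3 -1" --pt "0.06 -1 -0.28 0 0 -0.3 -1" --pt "0.06 -1 -0.28 0 0 -0.3 -1" --pt "0.06 -1 -0.28 0 0 -0.3 -1" --pt "0.06 -1 -0.28 0 0 -0.3 -1" --pt "0.06 -1 -0.28 0 0 -0.3 -1" --pt "0 0 0 0 0 0 -1" --pt "0 0 0 0 0 0 -1"

```text
time: 4.15
tcp_pos: [486.2, -313.8, 148.6]
orientation: [0.624, 0.781, -0.0, -0.0]
force: [-0.3, 0.2, -0.1]
grip_width: 88.0
grip_force: 0.0
```

```bash
cat >> h.py <<'E'
from scipy.spatial.transform import Rotation as Ro
def st():
    s=r.read_state(); R=Ro.from_quat(s['orientation']).as_matrix()
    print('t',round(s['time'],2),'tcp',np.round(s['tcp_pos'],1),'yang',np.degrees(np.arctan2(R[1,1],R[0,1])).round(1),'toolz',R[:,2].round(3),'w',round(s['grip_width'],1),'gf',round(s['grip_force'],1),'F',np.round(s['force'],1),'q',np.round(s['qpos'],2))
    return s
E
python3 - <<'E'
from h import *
import pickle
st(); f=r.grab_frame('wrist'); save(f,'w1.png'); pickle.dump(f,open('w1.pkl','wb'))
t=r.grab_frame('top'); pickle.dump(t,open('t1.pkl','wb'))
print(proj(f,[486,-315,30]),proj(f,[467,-195,8]))
E
```

```text
t 4.15 tcp [ 486.2 -313.8  148.6] yang 12.8 toolz [-0.001  0.    -1.   ] w 88.0 gf 0.0 F [-0.3  0.2 -0.1] q [ 0.5   0.75 -0.02  1.8   0.02  0.6   0.69]
[318.0562695  190.32393483] [326.74108866  56.67617517]
```

View pics/w1.png

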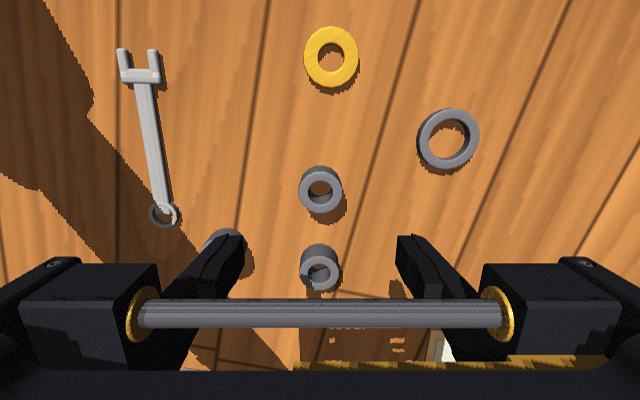

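Wrist view: the target sleeve's top ring is at about (320,190), predicted at (318,190). The disc is at (331,57), with the neighbouring tubes at (320,270) and behind the left finger. Positions agree, so I'll refine and go down.

```bash
python3 - <<'E'
from h import *
import pickle
f=pickle.load(open('w1.pkl','rb')); t=pickle.load(open('t1.pkl','rb'))
def yel(f,roi):
    x0,y0,x1,y1=roi; h=cv2.cvtColor(f['img'],cv2.COLOR_RGB2HSV)[y0:y1,x0:x1]
    m=cv2.inRange(h,(20,140,60),(32,255,255)); c=cv2.findContours(m,0,1)[0]; c=max(c,key=cv2.contourArea)
    e=cv2.fitEllipse(c); return np.array(e[0])+[x0,y0],e[1],e[2]
c=yel(f,(290,10,380,100)); print(c, ray(f,*c[0],5))
c=yel(t,(350,170,395,220)); print(c, ray(t,*c[0],5))
c=yel(t,(150,170,215,235)); print('flange',c, ray(t,*c[0],31))
# sleeve bright top ring in wrist
h=cv2.cvtColor(f['img'],cv2.COLOR_RGB2HSV); m=cv2.inRange(h,(0,0,0),(179,75,255))[155:230,285:360]
c=max(cv2.findContours(m,0,1)[0],key=cv2.contourArea); print('sleeve bbox',np.array(cv2.boundingRect(c))+[285,155,0,0])
hh=[k for k in cv2.findContours(m,cv2.RETR_CCOMP,1)[0] if 100<cv2.contourArea(k)<900]
print([ (np.array(cv2.boundingRect(k))+[285,155,0,0],cv2.contourArea(k)) for k in hh])
for uv in[(320,190)]: print(ray(f,*uv,30))
# expected silhouettes at assumed pose
for z in(0,30): print(z,[proj(f,[486+22*np.cos(a),-315+22*np.sin(a),z]).round(0) for a in np.arange(4)*np.pi/2])
print('foot roi'); g=cv2.cvtColor(t['img'],cv2.COLOR_RGB2HSV)[85:145,225:285]
mf=cv2.inRange(g,(100,20,30),(140,255,120)); k=max(cv2.findContours(mf,0,1)[0],key=cv2.contourArea)
print(cv2.minAreaRect(k),cv2.approxPolyDP(k,3,True)[:,0]+[225,85])
E
```

```text
(array([330.47084808,  55.93028641]), (53.45170974731445, 59.21830749511719), 1.4776711463928223) [ 470.19630508 -193.21778402    5.        ]
(array([372.01330185, 195.89310455]), (17.232820510864258, 18.27479362487793), 68.1567153930664) [ 470.12136335 -196.03694863    5.        ]
flange (array([183.61320496, 203.04932785]), (22.289913177490234, 23.584321975708008), 65.60310363769531) [461.5636167  265.77712103  31.        ]
sleeve bbox [299 166  43  48]
[(array([309, 180,  23,  17]), 265.0)]
[ 487.7747949  -314.25810796   30.        ]
0 [array([338., 186.]), array([323., 162.]), array([298., 178.]), array([314., 201.])]
30 [array([340., 195.]), array([323., 169.]), array([296., 186.]), array([313., 211.])]
foot roiTraceback (most recent call last):
  File "<stdin>", line 20, in <module>
ValueError: max() iterable argument is empty
```

move_arm --pt "0.09 -0.11 -1 0 0 0 -1" --pt "0 0 -1 0 0 0 -1" --pt "0 0 -1 0 0 0 -1" --pt "0 0 -1 0 0 0 -1" --pt "0 0 -1 0 0 0 -1" --pt "0 0 -1 0 0 0 -1" --pt "0 0 -0.7 0 0 0 -1" --pt "0 0 -0.45 0 0 0 -1" --pt "0 0 0 0 0 0 -1"

```text
time: 5.0
tcp_pos: [488.1, -313.9, 4.8]
orientation: [0.623, 0.782, 0.0, -0.001]
force: [-0.4, -0.3, -0.3]
grip_width: 88.2
grip_force: 0.0
```

move_arm --pt "0 0 0 0 0 0 1" --pt "0 0 0 0 0 0 1" --pt "0 0 0 0 0 0 1" --pt "0 0 0 0 0 0 1" --pt "0 0 0 0 0 0 1" --pt "0 0 0 0 0 0 1" --pt "0 0 0 0 0 0 1" --squeeze 20

```text
time: 5.58
tcp_pos: [488.6, -315.5, 6.4]
orientation: [0.623, 0.782, 0.0, 0.0]
force: [0.2, 0.3, 2.2]
grip_width: 44.2
grip_force: 20.4
```

move_arm --pt "0 0 0.5 0 0 0 1" --pt "0 0 1 0 0 0 1" --pt "0 0 1 0 0 0 1" --pt "0 0.5 1 0 0 0 1" --pt "0 1 1 0 0 0 1" --pt "0 1 1 0 0 0 1" --pt "0 1 1 0 0 0 1" --pt "0 1 1 0 0 0 1" --pt "0 1 0.5 0 0 0 1" --pt "0 1 0 0 0 0 1"

```text
time: 6.42
tcp_pos: [489.9, -184.9, 169.1]
orientation: [0.623, 0.782, 0.001, 0.002]
force: [-0.4, -0.2, -1.3]
grip_width: 43.6
grip_force: 20.0
```

move_arm --pt "-0.1 1 0 0 0 0 1" --pt "-0.1 1 0 0 0 0 1" --pt "-0.1 1 0 0 0 0 1" --pt "-0.1 1 0 0 0 0 1" --pt "-0.1 1 0 0 0 0 1" --pt "-0.1 1 0 0 0 0 1" --pt "-0.1 1 0 0 0 0 1" --pt "-0.1 1 0 0 0 0 1" --pt "-0.1 1 0 0 0 0 1" --pt "-0.1 1 0 0 0 0 1"

```text
time: 7.25
tcp_pos: [468.4, 15.7, 166.8]
orientation: [0.623, 0.782, 0.0, 0.0]
force: [-1.3, 0.7, 0.2]
grip_width: 43.6
grip_force: 20.0
```

move_arm --pt "-0.1 1 0 0 0 0 1" --pt "-0.1 1 0 0 0 0 1" --pt "-0.1 1 0 0 0 0 1" --pt "0 1 0 0 0 0 1" --pt "0 1 0 0 0 0 1" --pt "0 1 0 0 0 0 1" --pt "0 0 0 0 0 0 1" --pt "0 0 0 0 0 0 1"

```text
time: 7.92
tcp_pos: [462.5, 135.5, 166.6]
orientation: [0.622, 0.783, 0.0, 0.0]
force: [-0.1, -0.8, -0.3]
grip_width: 43.6
grip_force: 20.0
```

```bash
python3 - <<'E'
from h import *
import pickle
st(); f=r.grab_frame('wrist'); save(f,'w2.png'); t=r.grab_frame('top'); pickle.dump((f,t,r.grab_frame('scene')),open('w2.pkl','wb'))
print(proj(f,[462,266,31]),proj(f,[462,266,97]))
E
```

```text
t 7.92 tcp [462.5 135.5 166.6] yang 13.0 toolz [ 0.     0.001 -1.   ] w 43.6 gf 20.0 F [-0.1 -0.8 -0.3] q [-0.45  0.63  0.11  2.07 -0.15  0.45  0.  ]
[350.7253066   47.06000898] [361.19185365  29.24921087]
```

View pics/w2.png

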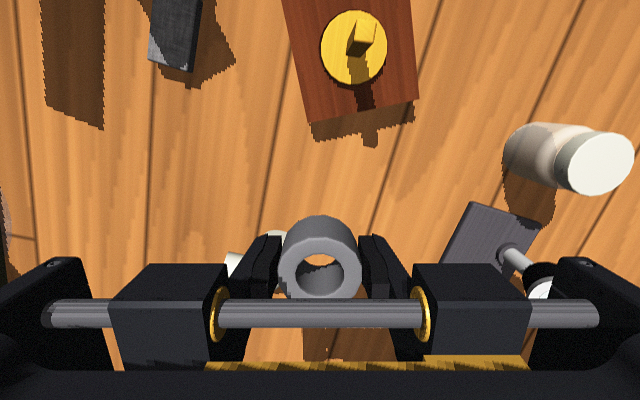

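Wrist view: the valve flange is centred at about (355,47) and the stem top at about (362,30). The sleeve is held at (320,270), and the stand is to the right, its foot at about (490,240). I'll measure the flange, stem yaw and foot yaw.

```bash
python3 - <<'E'
from h import *
import pickle
f,t,g=pickle.load(open('w2.pkl','rb'))
h=cv2.cvtColor(f['img'],cv2.COLOR_RGB2HSV)
m=cv2.inRange(h,(20,120,120),(34,255,255)); m[100:]=0
c=max(cv2.findContours(m,0,1)[0],key=cv2.contourArea); hl=cv2.convexHull(c); e=cv2.fitEllipse(hl); print('fl',e,ray(f,*e[0],31),cv2.boundingRect(c))
# predicted flange extents
for z,rad in((31,30),(21,30)):
    P=np.array([proj(f,[462+rad*np.cos(a),266+rad*np.sin(a),z]) for a in np.linspace(0,6.28,60)]); print(z,P.min(0).round(),P.max(0).round())
# foot in wrist (dark bluish, low)
mf=cv2.inRange(h,(105,15,40),(150,120,125)); mf[:195]=0; mf[270:]=0; mf[:,:430]=0
k=max(cv2.findContours(mf,0,1)[0],key=cv2.contourArea); ap=cv2.approxPolyDP(k,4,True)[:,0]; print(ap)
for p in ap: print(p, ray(f,*p,12).round(1))
cr=cv2.resize(f['img'][0:90,310:400],None,fx=6,fy=6,interpolation=cv2.INTER_CUBIC)
tt=cv2.resize(t['img'][85:145,225:285],None,fx=4,fy=4,interpolation=cv2.INTER_CUBIC)
o=np.zeros((540,780,3),np.uint8);o[:,:540]=cr;o[:240,540:]=tt
cv2.imwrite('pics/c2.png',o[:,:,::-1])
E
```

```text
fl ((353.42388916015625, 46.624149322509766), (65.554931640625, 73.4119873046875), 6.812746047973633) [464.25014246 266.8795729   31.        ] (321, 10, 66, 74)
31 [317.   8.] [384.  83.]
21 [317.  12.] [382.  84.]
[[439 261]
 [452 263]
 [450 257]
 [457 252]
 [446 249]
 [453 247]
 [449 243]
 [454 237]
 [454 245]
 [463 247]
 [461 263]
 [478 263]
 [484 249]
 [482 257]
 [490 257]
 [490 252]
 [493 261]
 [491 253]
 [498 251]
 [490 249]
 [484 256]
 [487 248]
 [477 249]
 [484 237]
 [483 243]
 [491 244]
 [494 235]
 [495 244]
 [507 248]
 [504 251]
 [517 246]
 [513 245]
 [520 238]
 [524 241]
 [517 249]
 [524 254]
 [528 247]
 [519 247]
 [529 234]
 [529 245]
 [540 227]
 [534 224]
 [536 233]
 [527 227]
 [528 234]
 [520 226]
 [510 229]
 [511 222]
 [504 226]
 [506 220]
 [521 220]
 [505 213]
 [500 228]
 [493 221]
 [501 214]
 [491 217]
 [498 210]
 [491 208]
 [491 216]
 [488 207]
 [477 204]
 [472 209]
 [470 202]
 [472 210]
 [467 206]]
[439 261] [627.1  69.2  12. ]
[452 263] [643.5  70.1  12. ]
[450 257] [638.1  77.3  12. ]
[457 252] [643.8  85.6  12. ]
[446 249] [629.5  86.4  12. ]
[453 247] [636.6  9
[... 1077 characters left out ...]
 139.8  12. ]
[536 233] [724.3 129.8  12. ]
[527 227] [710.7 134.5  12. ]
[528 234] [715.8 126.5  12. ]
[520 226] [702.2 133.8  12. ]
[510 229] [692.5 127.7  12. ]
[511 222] [689.9 136.2  12. ]
[504 226] [684.1 129.7  12. ]
[506 220] [683.2 137.2  12. ]
[521 220] [700.  141.1  12. ]
[505 213] [678.4 144.9  12. ]
[500 228] [680.7 126.3  12. ]
[493 221] [669.1 132.7  12. ]
[501 214] [674.4 142.8  12. ]
[491 217] [664.8 136.8  12. ]
[498 210] [669.1 146.6  12. ]
[491 208] [660.3 147.   12. ]
[491 216] [664.3 137.9  12. ]
[488 207] [656.5 147.4  12. ]
[477 204] [643. 148.  12.]
[472 209] [639.8 141.1  12. ]
[470 202] [634.3 148.4  12. ]
[472 210] [640.3 139.9  12. ]
[467 206] [632.9 143.2  12. ]
```

View pics/c2.png

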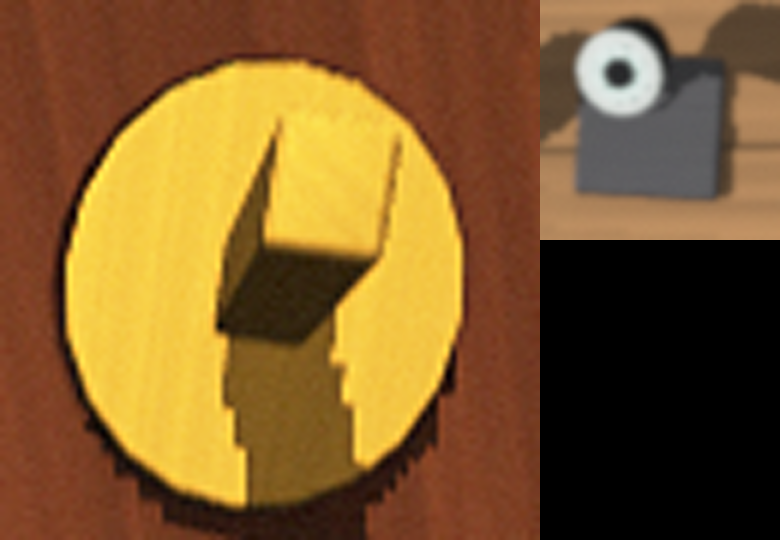

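```bash
python3 - <<'E'
from h import *
import pickle
f,t,g=pickle.load(open('w2.pkl','rb'))
C=np.array([(281,118),(400,140),(378,254),(264,247)])/6+[310,0]
P=np.array([ray(f,*c,97) for c in C]); print(P.round(1),'stem top c',P.mean(0))
for a,b in((0,1),(1,2),(2,3),(3,0)):
    d=P[b]-P[a]; print('edge',np.degrees(np.arctan2(d[1],d[0])).round(1),np.linalg.norm(d).round(1))
for uv in((234.3,133.3),(269.3,134.5),(271,100)): print('foot top',ray(t,*uv,12).round(1))
print('lens top',ray(t,225+(620-540)/4,85+72/4,115))
# held sleeve
h=cv2.cvtColor(f['img'],cv2.COLOR_RGB2GRAY); print('row272',[(i,h[272,i]) for i in range(270,372,2)])
print('held', ray(f,320,272,190))
E
```

```text
[[457.7 270.8  97. ]
 [471.1 271.7  97. ]
 [471.9 260.3  97. ]
 [459.2 258.   97. ]] stem top c [464.96783941 265.17979629  97.        ]
edge 3.9 13.5
edge -85.9 11.5
edge -170.1 12.9
edge 96.8 12.8
foot top [634.  145.4  12. ]
foot top [629.2  58.1  12. ]
foot top [716.8  52.4  12. ]
lens top [678.20983494  99.94204516 115.        ]
row272 [(270, np.uint8(13)), (272, np.uint8(6)), (274, np.uint8(10)), (276, np.uint8(9)), (278, np.uint8(134)), (280, np.uint8(146)), (282, np.uint8(143)), (284, np.uint8(140)), (286, np.uint8(141)), (288, np.uint8(144)), (290, np.uint8(144)), (292, np.uint8(139)), (294, np.uint8(133)), (296, np.uint8(21)), (298, np.uint8(23)), (300, np.uint8(26)), (302, np.uint8(32)), (304, np.uint8(32)), (306, np.uint8(40)), (308, np.uint8(30)), (310, np.uint8(73)), (312, np.uint8(86)), (314, np.uint8(88)), (316, np.uint8(102)), (318, np.uint8(100)), (320, np.uint8(103)), (322, np.uint8(108)), (324, np.uint8(110)), (326, np.uint8(106)), (328, np.uint8(107)), (330, np.uint8(101)), (332, np.uint8(98)), (334, np.uint8(96)), (336, np.uint8(87)), (338, np.uint8(82)), (340, np.uint8(65)), (342, np.uint8(52)), (344, np.uint8(143)), (346, np.uint8(143)), (348, np.uint8(140)), (350, np.uint8(139)), (352, np.uint8(144)), (354, np.uint8(138)), (356, np.uint8(140)), (358, np.uint8(138)), (360, np.uint8(137)), (362, np.uint8(7)), (364, np.uint8(17)), (366, np.uint8(16)), (368, np.uint8(14)), (370, np.uint8(8))]
held [463.42269315 136.4094993  190.        ]
```

move_arm --pt "0.08 1 0 0 0 0 1" --pt "0 1 0 0 0 0 1" --pt "0 1 0 0 0 0 1" --pt "0 1 0 0 0 0 1" --pt "0 1 0 0 0 0 1" --pt "0 1 -0.5 0 0 0 1" --pt "0 0.51 -0.7 0 0 0 1" --pt "0 0 -0.7 0 0 0 1" --pt "0 0 -0.6 0 0 0 1" --pt "0 0 0 0 0 0 1"

```text
time: 8.9
tcp_pos: [463.3, 262.9, 114.3]
orientation: [0.624, 0.782, -0.002, -0.0]
force: [0.3, 0.8, 0.5]
grip_width: 43.9
grip_force: 20.0
```

```bash
python3 - <<'E'
from h import *
import pickle
st(); f=r.grab_frame('wrist'); g=r.grab_frame('scene'); pickle.dump((f,g),open('w3.pkl','wb'))
a=cv2.resize(f['img'][190:310,250:390],None,fx=3,fy=3,interpolation=cv2.INTER_CUBIC)
b=cv2.resize(g['img'][90:210,330:450],None,fx=3,fy=3,interpolation=cv2.INTER_CUBIC)
cv2.imwrite('pics/c3.png',np.hstack([a,b])[:,:,::-1])
print(proj(g,[464.5,266.2,97]),proj(g,[464.5,266.2,110]))
E
```

```text
t 8.9 tcp [463.3 262.9 114.3] yang 12.8 toolz [-0.003 -0.003 -1.   ] w 43.9 gf 20.0 F [0.3 0.8 0.5] q [-0.68  0.77  0.13  1.96 -0.21  0.43 -0.17]
[397.6252091  160.18387069] [398.09737569 156.34075475]
```

View pics/c3.png

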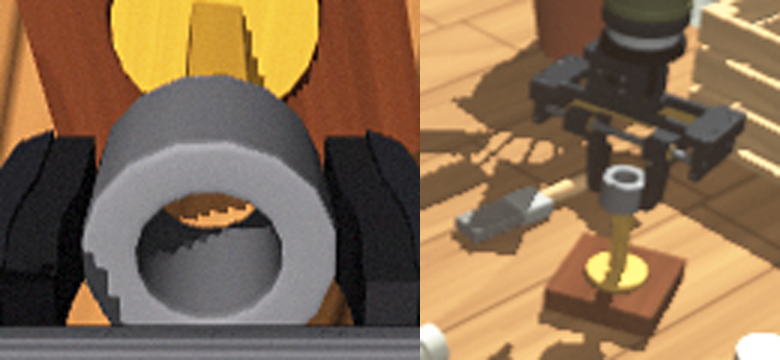

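Wrist crop: the bore is centred at about (320,276), with the stem behind and below it, slightly right of the sleeve axis. The arm hadn't settled (y read 262.9), so I'll settle it and compare numerically.

move_arm --pt "0 0 0 0 0 0 1" --pt "0 0 0 0 0 0 1" --pt "0 0 0 0 0 0 1"

```text
time: 9.25
tcp_pos: [464.8, 264.7, 116.9]
orientation: [0.623, 0.782, 0.001, 0.0]
force: [0.2, 1.1, -1.0]
grip_width: 43.6
grip_force: 20.0
```

```bash
python3 - <<'E'
from h import *
import pickle
s=st(); f=r.grab_frame('wrist'); g=r.grab_frame('scene'); pickle.dump((f,g),open('w3.pkl','wb'))
h=cv2.cvtColor(f['img'],cv2.COLOR_RGB2HSV); 
x,y,_=s['tcp_pos']; zb=s['tcp_pos'][2]-6
V=np.array([464.5,266.2])
for row in (194,200,206,212):
    print(row,'hsv V',[(i,int(h[row,i,2])) for i in range(304,346,2)])
for z in(40,60,80,97): print(z,'stem c',proj(f,[*V,z]).round(1),[proj(f,[V[0]+a,V[1]-7,z]).round(0) for a in(-7,7)])
gr=cv2.cvtColor(f['img'],cv2.COLOR_RGB2GRAY)[276]
print('row276',[(i,int(gr[i])) for i in list(range(272,284,2))+list(range(356,368,2))])
print('tcp sleeve top proj',proj(f,[x,y,zb+30]), 'bot',proj(f,[x,y,zb]))
# scene: sleeve vs stem columns
q=g['img'].astype(int)
for row in (148,152,156,166,170,174): print('sc',row,[tuple(q[row,i]) for i in range(386,410,2)])
for z in(97,75): print(proj(g,[*V,z]))
print('sleeve in scene top/bot',proj(g,[x,y,zb+30]),proj(g,[x,y,zb]))
E
```

```text
t 9.25 tcp [464.8 264.7 116.9] yang 12.9 toolz [ 0.001  0.001 -1.   ] w 43.6 gf 20.0 F [ 0.2  1.1 -1. ] q [-0.68  0.77  0.13  1.95 -0.21  0.43 -0.17]
194 hsv V [(304, 243), (306, 243), (308, 247), (310, 248), (312, 204), (314, 210), (316, 207), (318, 206), (320, 207), (322, 205), (324, 201), (326, 204), (328, 250), (330, 245), (332, 243), (334, 244), (336, 248), (338, 246), (340, 243), (342, 245), (344, 243)]
200 hsv V [(304, 243), (306, 245), (308, 245), (310, 212), (312, 203), (314, 209), (316, 208), (318, 206), (320, 204), (322, 205), (324, 202), (326, 205), (328, 85), (330, 169), (332, 244), (334, 245), (336, 247), (338, 244), (340, 244), (342, 242), (344, 244)]
206 hsv V [(304, 244), (306, 246), (308, 246), (310, 124), (312, 211), (314, 209), (316, 208), (318, 207), (320, 205), (322, 205), (324, 205), (326, 205), (328, 155), (330, 118), (332, 246), (334, 247), (336, 246), (338, 243), (340, 245), (342, 244), (344, 244)]
212 hsv V [(304, 244), (306, 247), (308, 247), (310, 209), (312, 212), (314, 212), (316, 207), (318, 208), (320, 206), (322, 208), (324, 204), (326, 206), (328, 1
[... 3342 characters left out ...]
6))]
sc 174 [(np.int64(163), np.int64(103), np.int64(71)), (np.int64(171), np.int64(119), np.int64(75)), (np.int64(251), np.int64(227), np.int64(119)), (np.int64(246), np.int64(212), np.int64(108)), (np.int64(132), np.int64(104), np.int64(56)), (np.int64(142), np.int64(112), np.int64(60)), (np.int64(134), np.int64(107), np.int64(58)), (np.int64(181), np.int64(129), np.int64(77)), (np.int64(155), np.int64(98), np.int64(68)), (np.int64(157), np.int64(99), np.int64(68)), (np.int64(155), np.int64(100), np.int64(68)), (np.int64(170), np.int64(110), np.int64(76))]
[397.6252091  160.18387069]
[396.84026041 166.57282092]
sleeve in scene top/bot [398.9481672  147.20286606] [397.83689165 156.28201468]
```

move_arm --pt "0.05 0.08 0 0 0 0 1" --pt "0 0 -0.4 0 0 0 1" --pt "0 0 -0.3 0 0 0 1" --pt "0 0 -0.3 0 0 0 1" --pt "0 0 0 0 0 0 1"

```text
time: 9.77
tcp_pos: [464.3, 266.0, 94.6]
orientation: [0.623, 0.782, -0.001, -0.0]
force: [-1.0, 0.3, -0.1]
grip_width: 43.4
grip_force: 20.0
```

move_arm --pt "0 0 -0.5 0 0 0 1" --pt "0 0 -0.5 0 0 0 1" --pt "0 0 -0.5 0 0 0 1" --pt "0 0 -0.5 0 0 0 1" --pt "0 0 -0.4 0 0 0 1" --pt "0 0 -0.3 0 0 0 1" --pt "0 0 0 0 0 0 1" --pt "0 0 0 0 0 0 1"

```text
time: 10.43
tcp_pos: [464.9, 266.2, 41.7]
orientation: [0.623, 0.782, -0.001, -0.0]
force: [-0.8, -0.0, -0.9]
grip_width: 43.6
grip_force: 20.0
```

move_arm --pt "0 0 -0.15 0 0 0 1" --pt "0 0 0 0 0 0 -1" --pt "0 0 0 0 0 0 -1" --pt "0 0 0 0 0 0 -1" --pt "0 0 0 0 0 0 -1" --pt "0 0 0 0 0 0 -1"

```text
time: 10.93
tcp_pos: [465.5, 266.4, 39.4]
orientation: [0.623, 0.782, 0.0, 0.0]
force: [0.8, -0.2, -0.4]
grip_width: 75.0
grip_force: 0.0
```

move_arm --pt "0 0 0.5 0 0 0 -1" --pt "0 0 1 0 0 0 -1" --pt "0 0 1 0 0 0 -1" --pt "0 0 1 0 0 0 -1" --pt "0 0 1 0 0 0 -1" --pt "0.04 -0.5 1 0 0 0 -1" --pt "0.04 -1 0.5 0 0 0 -1" --pt "0.04 -1 0 0 0 0 -1" --pt "0.04 -1 0 0 0 0 -1" --pt "0.04 -1 0 0 0 0 -1"

```text
time: 11.77
tcp_pos: [469.3, 175.7, 160.3]
orientation: [0.623, 0.782, 0.001, 0.0]
force: [0.7, -0.5, -0.5]
grip_width: 88.2
grip_force: 0.0
```

move_arm --pt "0.04 -1 0 0 0 0 -1" --pt "0 -1 0 0 0 0 -1" --pt "0 0 0 0 0 0 -1" --pt "0 0 0 0 0 0 -1"

```text
time: 12.1
tcp_pos: [470.2, 135.6, 159.8]
orientation: [0.624, 0.781, 0.0, 0.0]
force: [0.5, -0.7, 0.8]
grip_width: 88.1
grip_force: 0.0
```

```bash
python3 - <<'E'
from h import *
import pickle
st(); f=r.grab_frame('wrist'); save(f,'w4.png'); pickle.dump((f,r.grab_frame('top')),open('w4.pkl','wb'))
for z in(31,61,97): print(z,proj(f,[465,266.3,z]))
h=cv2.cvtColor(f['img'],cv2.COLOR_RGB2HSV); m=cv2.inRange(h,(0,0,110),(179,60,255)); m[110:]=0; m[:,:310]=0; m[:,420:]=0
c=max(cv2.findContours(m,0,1)[0],key=cv2.contourArea); print('grey',cv2.boundingRect(c),cv2.contourArea(c))
P=np.array([proj(f,[465+22*np.cos(a),266.3+22*np.sin(a),61]) for a in np.linspace(0,6.28,60)]); print('pred top ring',P.min(0).round(),P.max(0).round())
P=np.array([proj(f,[465+22*np.cos(a),266.3+22*np.sin(a),31]) for a in np.linspace(0,6.28,60)]); print('pred bot ring',P.min(0).round(),P.max(0).round())
E
```

```text
t 12.1 tcp [470.2 135.6 159.8] yang 12.7 toolz [ 0.001  0.    -1.   ] w 88.1 gf 0.0 F [ 0.5 -0.7  0.8] q [-0.44  0.65  0.11  2.06 -0.15  0.44  0.  ]
31 [345.63652403  43.66129214]
61 [349.1329592   36.15697908]
97 [354.76329113  24.07273572]
grey (323, 6, 55, 61) 1089.5
pred top ring [320.   3.] [378.  67.]
pred bot ring [320.  14.] [371.  71.]
```

View pics/w4.png

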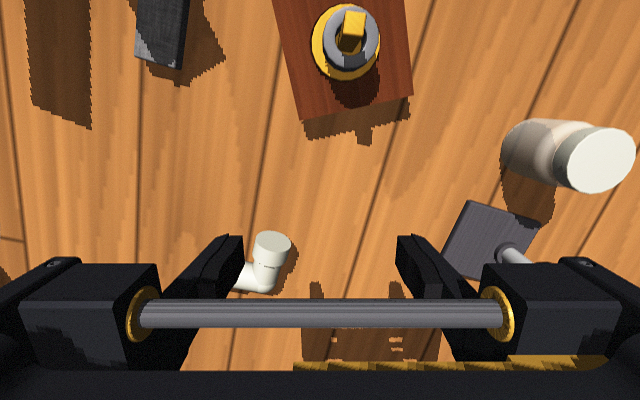

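Wrist view: the sleeve is seated around the stem on the flange, its ring at about (350,37) with the brass flange visible around it. Now the disc.

move_arm --pt "0 -1 0 0 0 0 -1" --pt "0 -1 0 0 0 0 -1" --pt "0 -1 0 0 0 0 -1" --pt "0 -1 0 0 0 0 -1" --pt "0 -1 0 0 0 0 -1" --pt "0 -1 0 0 0 0 -1" --pt "0 -1 0 0 0 0 -1" --pt "0 -1 0 0 0 0 -1" --pt "0 -1 0 0 0 0 -1" --pt "0 -1 0 0 0 0 -1"

```text
time: 13.03
tcp_pos: [470.7, -62.9, 159.2]
orientation: [0.622, 0.783, 0.0, 0.0]
force: [-0.1, 0.5, 0.6]
grip_width: 88.0
grip_force: 0.0
```

move_arm --pt "0 -1 0 0 0 0 -1" --pt "0 -1 -0.5 0 0 0 -1" --pt "0 -1 -0.5 0 0 0 -1" --pt "0 -1 -0.5 0 0 0 -1" --pt "0 -0.8 -0.5 0 0 0 -1" --pt "0 0 0 0 0 0 -1" --pt "0 0 0 0 0 0 -1"

```text
time: 13.62
tcp_pos: [470.3, -158.8, 118.9]
orientation: [0.623, 0.782, 0.0, -0.0]
force: [-0.3, 1.1, -0.5]
grip_width: 88.0
grip_force: 0.0
```

```bash
python3 - <<'E'
from h import *
st(); f=r.grab_frame('wrist'); h=cv2.cvtColor(f['img'],cv2.COLOR_RGB2HSV)
m=cv2.inRange(h,(20,140,60),(32,255,255)); m[300:]=0; c=max(cv2.findContours(m,0,1)[0],key=cv2.contourArea); e=cv2.fitEllipse(c); print(e,cv2.boundingRect(c),ray(f,*e[0],5), ray(f,*e[0],8))
E
```

```text
t 13.62 tcp [ 470.3 -158.8  118.9] yang 12.9 toolz [-0.     0.001 -1.   ] w 88.0 gf 0.0 F [-0.3  1.1 -0.5] q [ 0.23  0.73  0.01  2.06 -0.01  0.36  0.47]
((310.3648986816406, 224.1248016357422), (45.7076416015625, 49.42690658569336), 96.39697265625) (286, 201, 50, 47) [ 470.25013348 -194.58901057    5.        ] [ 470.04986459 -193.25641809    8.        ]
```

move_arm --pt "0 -0.9 -0.3 0 0 0 -1" --pt "0 -0.85 -1 0 0 0 -1" --pt "0 0 -1 0 0 0 -1" --pt "0 0 -1 0 0 0 -1" --pt "0 0 -1 0 0 0 -1" --pt "0 0 -0.8 0 0 0 -1" --pt "0 0 -0.5 0 0 0 -1" --pt "0 0 -0.23 0 0 0 -1" --pt "0 0 0 0 0 0 -1"

```text
time: 14.42
tcp_pos: [470.3, -193.3, 2.3]
orientation: [0.623, 0.783, 0.0, -0.0]
force: [0.5, -0.7, 0.5]
grip_width: 88.5
grip_force: 0.0
```

move_arm --pt "0 0 0 0 0 0 1" --pt "0 0 0 0 0 0 1" --pt "0 0 0 0 0 0 1" --pt "0 0 0 0 0 0 1" --pt "0 0 0 0 0 0 1" --pt "0 0 0 0 0 0 1" --squeeze 30

```text
time: 14.92
tcp_pos: [470.1, -194.7, 2.9]
orientation: [0.623, 0.782, 0.0, 0.0]
force: [0.7, 0.1, 4.2]
grip_width: 50.3
grip_force: 22.9
```

move_arm --pt "0 0 0 0 0 0 1" --pt "0 0 0.3 0 0 0 1" --pt "0 0 1 0 0 0 1" --pt "0 0 1 0 0 0 1" --pt "0 0 1 0 0 0 1" --pt "0 0 0 0 0 0 1" --pt "0 0 0 0 0 0 1"

```text
time: 15.5
tcp_pos: [470.6, -194.8, 69.4]
orientation: [0.623, 0.782, 0.0, 0.001]
force: [-0.4, -0.8, -2.0]
grip_width: 49.7
grip_force: 30.0
```

```bash
python3 - <<'E'
from h import *
s=st(); f=r.grab_frame('wrist'); h=cv2.cvtColor(f['img'],cv2.COLOR_RGB2HSV)
m=cv2.inRange(h,(20,120,60),(34,255,255)); m[300:]=0; c=max(cv2.findContours(m,0,1)[0],key=cv2.contourArea); e=cv2.fitEllipse(c); z=s['tcp_pos'][2]
print(e,cv2.boundingRect(c),ray(f,*e[0],z+2)-s['tcp_pos'])
X=s['tcp_pos']; P=np.array([proj(f,[X[0]+26*np.cos(a),X[1]+26*np.sin(a),z+5]) for a in np.linspace(0,6.28,60)]); print('pred',P.min(0).round(),P.max(0).round())
g=r.grab_frame('scene'); u=proj(g,X).astype(int)
a=cv2.resize(f['img'][170:310,240:400],None,fx=3,fy=3,interpolation=2)
b=cv2.resize(g['img'][u[1]-60:u[1]+45,u[0]-50:u[0]+50],None,fx=4,fy=4,interpolation=2)[:420]
pickle=0; cv2.imwrite('pics/c5.png',cv2.resize(np.hstack([a,b]),(800,int(420*800/880)))[:,:,::-1])
E
```

```text
t 15.5 tcp [ 470.6 -194.8   69.4] yang 12.9 toolz [ 0.002 -0.001 -1.   ] w 49.7 gf 30.0 F [-0.4 -0.8 -2. ] q [ 0.3   0.83 -0.    2.04  0.01  0.27  0.52]
((320.0785217285156, 251.01918029785156), (79.27340698242188, 85.55107879638672), 101.34026336669922) (277, 210, 88, 82) [1.13468634 0.58226441 2.        ]
pred [271. 211.] [364. 293.]
```

View pics/c5.png

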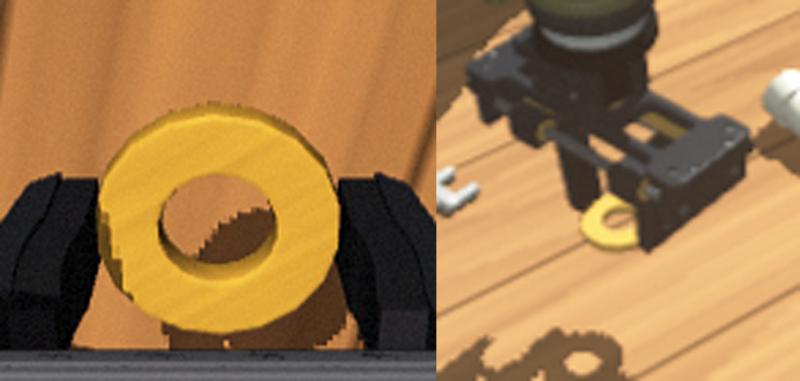

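Disc is held level and centred between the fingers; its hole is at about (320,250) in the wrist image. I'm carrying it above the stem.

move_arm --pt "0 0 1 0 0 0 1" --pt "0 0.5 1 0 0 0 1" --pt "0 1 1 0 0 0 1" --pt "0 1 0.1 0 0 0 1" --pt "-0.03 1 0 0 0 0 1" --pt "-0.03 1 0 0 0 0 1" --pt "-0.03 1 0 0 0 0 1" --pt "-0.03 1 0 0 0 0 1" --pt "-0.03 1 0 0 0 0 1" --pt "-0.03 1 0 0 0 0 1"

```text
time: 16.43
tcp_pos: [465.6, -23.6, 129.5]
orientation: [0.623, 0.782, -0.001, -0.001]
force: [0.7, -0.6, -0.5]
grip_width: 49.8
grip_force: 30.0
```

move_arm --pt "-0.03 1 0 0 0 0 1" --pt "-0.03 1 0 0 0 0 1" --pt "0 1 0 0 0 0 1" --pt "0 1 0 0 0 0 1" --pt "0 1 0 0 0 0 1" --pt "0 1 0 0 0 0 1" --pt "0 1 0 0 0 0 1" --pt "0 1 0 0 0 0 1" --pt "0 1 0 0 0 0 1" --pt "0 1 0 0 0 0 1"

```text
time: 17.27
tcp_pos: [464.4, 176.2, 129.3]
orientation: [0.623, 0.782, -0.001, -0.0]
force: [-0.4, -0.0, -1.4]
grip_width: 49.9
grip_force: 30.0
```

move_arm --pt "0 1 0 0 0 0 1" --pt "0 1 0 0 0 0 1" --pt "0 1 0 0 0 0 1" --pt "0 0.7 0 0 0 0 1" --pt "0 0.55 0 0 0 0 1" --pt "0 0.3 0 0 0 0 1" --pt "0 0 0 0 0 0 1" --pt "0 0 0 0 0 0 1"

```text
time: 17.93
tcp_pos: [465.0, 265.5, 130.1]
orientation: [0.623, 0.782, -0.001, 0.0]
force: [-0.5, -0.3, -0.9]
grip_width: 49.7
grip_force: 30.0
```

```bash
python3 - <<'E'
from h import *
import pickle
s=st(); f=r.grab_frame('wrist'); save(f,'w6.png'); h=cv2.cvtColor(f['img'],cv2.COLOR_RGB2HSV)
for z in(70,80,97): print(z,proj(f,[465.2,266.4,z]).round(1))
m=cv2.inRange(h,(20,120,40),(34,255,255))
for row in range(196,262,6): print(row,''.join('#' if m[row,i] and h[row,i,2]>215 else ('+' if m[row,i] else ('g' if h[row,i,1]<60 and h[row,i,2]>100 else '.')) for i in range(270,372)))
E
```

```text
t 17.93 tcp [465.  265.5 130.1] yang 12.9 toolz [-0.001 -0.001 -1.   ] w 49.7 gf 30.0 F [-0.5 -0.3 -0.9] q [-0.7   0.75  0.16  1.94 -0.24  0.47 -0.14]
70 [318.8 210.3]
80 [318.7 215.2]
97 [318.7 224.7]
196 .................########.gggggggggggggg....+..............ggggggggggggggg..#####.....................
202 ..................######gggggggggggg.....+++.+++......+++.......gggggggggggg.###......................
208 ....................####ggggggggggg......+....+..................ggggggggggg..........................
214 .........................g..++###################################.+...+.+gg...........................
220 .....................########################################################.........................
226 ...............####################################################################...................
232 ...........##############################################################################.............
238 ........############################............................###########################...........
244 ......########################.......................................#########################........
250 .....+...###################............................................######################........
256 .........###################............................................######################........
```

move_arm --pt "0 0 -0.6 0 0 0 1" --pt "0 0 -0.5 0 0 0 1" --pt "0 0 -0.3 0 0 0 1" --pt "0 0 -0.3 0 0 0 1" --pt "0 0 -0.2 0 0 0 1" --pt "0 0 0 0 0 0 1"

```text
time: 18.48
tcp_pos: [464.8, 265.9, 91.7]
orientation: [0.623, 0.782, -0.001, -0.0]
force: [-0.8, -0.1, -0.6]
grip_width: 49.5
grip_force: 30.0
```

No contact, and the disc is on the stem. Lowering on.

move_arm --pt "0 0 -0.4 0 0 0 1" --pt "0 0 -0.4 0 0 0 1" --pt "0 0 -0.3 0 0 0 1" --pt "0 0 -0.2 0 0 0 1" --pt "0 0 -0.05 0 0 0 1" --pt "0 0 0 0 0 0 1"

```text
time: 18.98
tcp_pos: [465.0, 266.4, 65.1]
orientation: [0.623, 0.782, -0.0, -0.0]
force: [0.1, 0.8, -0.2]
grip_width: 49.7
grip_force: 30.0
```

move_arm --pt "0 0 0 0 0 0 -1" --pt "0 0 0 0 0 0 -1" --pt "0 0 0 0 0 0 -1" --pt "0 0 0 0 0 0 -1" --pt "0 0 0.5 0 0 0 -1" --pt "0 0 1 0 0 0 -1" --pt "0 0 1 0 0 0 -1" --pt "0 -1 0.5 0 0 0 -1" --pt "0 -1 0.5 0 0 0 -1" --pt "0 -1 0 0 0 0 -1"

```text
time: 19.82
tcp_pos: [466.3, 206.5, 138.1]
orientation: [0.623, 0.782, 0.002, 0.001]
force: [-0.1, 0.8, -1.4]
grip_width: 88.0
grip_force: 0.0
```

move_arm --pt "0 -1 0 0 0 0 -1" --pt "0 -0.5 0 0 0 0 -1" --pt "0 0 0 0 0 0 -1" --pt "0 0 0 0 0 0 -1"

```text
time: 20.15
tcp_pos: [465.5, 176.9, 135.9]
orientation: [0.623, 0.782, 0.0, -0.0]
force: [0.1, 0.8, -0.3]
grip_width: 88.1
grip_force: 0.0
```

```bash
python3 - <<'E'
from h import *
import pickle
s=st(); f=r.grab_frame('wrist'); t=r.grab_frame('top');g=r.grab_frame('scene'); pickle.dump((f,t,g),open('w7.pkl','wb'))
for z in(31,69,97): print(z,proj(f,[465.2,266.4,z]).round(1))
u=proj(f,[465.2,266.4,70]).astype(int); y0=max(u[1]-45,0)
a=cv2.resize(f['img'][y0:y0+90,u[0]-50:u[0]+50],(500,450),interpolation=2); print('a off',u[0]-50,y0,'x5')
b=cv2.resize(g['img'][190:280,380:450],None,fx=4,fy=4,interpolation=2)
o=np.zeros((450,780,3),np.uint8);o[:,:500]=a;o[:360,500:]=b; cv2.imwrite('pics/c7.png',o[:,:,::-1])
E
```

```text
t 20.15 tcp [465.5 176.9 135.9] yang 12.9 toolz [ 0.     0.001 -1.   ] w 88.1 gf 0.0 F [ 0.1  0.8 -0.3] q [-0.53  0.7   0.13  2.05 -0.21  0.4  -0.02]
31 [341.8  93.7]
69 [345.9  92.4]
97 [350.1  91. ]
a off 296 47 x5
```

View pics/c7.png

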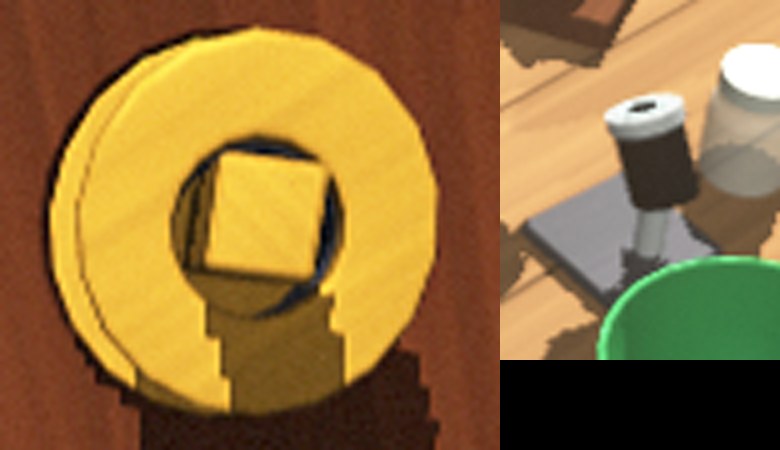

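Wrist crop: the disc is seated level on the sleeve with the stem poking through, stem-top corners at about (341,77), (362,79), (358,103) and (337,100). The scene crop shows the lens rim centred at about (416.5,219).

```bash
python3 - <<'E'
from h import *
import pickle
f,t,g=pickle.load(open('w7.pkl','rb'))
C=np.array([(225,150),(330,162),(312,278),(207,266)])/5+[296,47]
P=np.array([ray(f,*c,97) for c in C]); print('stem top c',P.mean(0))
for a,b in((0,1),(1,2),(2,3),(3,0)):
    d=P[b]-P[a]; print('edge',(np.degrees(np.arctan2(d[1],d[0]))%90).round(1),np.linalg.norm(d).round(1))
def rd(f,uv):
    d=f['R'].T@np.linalg.inv(f['intrinsics'])@np.array([*uv,1.]); return -f['R'].T@f['t'],d/np.linalg.norm(d)
# lens: white ring centre in both views
def ring(f,x0,y0,x1,y1):
    h=cv2.cvtColor(f['img'],cv2.COLOR_RGB2HSV)[y0:y1,x0:x1]; m=cv2.inRange(h,(0,0,165),(179,50,255))
    c=max(cv2.findContours(m,0,1)[0],key=cv2.contourArea); e=cv2.fitEllipse(cv2.convexHull(c)); return np.array(e[0])+[x0,y0],e[1]
A=ring(t,228,85,265,125); B=ring(g,402,205,430,232); print(A,B)
a,da=rd(t,A[0]); b,db=rd(g,B[0]); M=np.c_[da,-db]; k=np.linalg.lstsq(M,b-a,rcond=None)[0]
print('lens tri',(a+da*k[0]).round(1),(b+db*k[1]).round(1),'plane115',ray(t,*A[0],115).round(1),ray(g,*B[0],115).round(1))
E
```

```text
stem top c [464.8271913  266.95664037  97.        ]
edge 6.8 12.8
edge 6.0 13.4
edge 6.7 13.1
edge 4.7 13.4
(array([244.19735336, 102.62501907]), (19.403785705566406, 21.459260940551758)) (array([416.88005066, 217.29956055]), (7.814186096191406, 21.375185012817383))
lens tri [680.  102.2 111.9] [681.6 104.3 112.8] plane115 [679.1 101.7 115. ] [683.2 102.1 115. ]
```

move_arm --pt "0 1 0 0 0 -0.3 -1" --pt "0 1 0 0 0 -0.3 -1" --pt "0 1 0 0 0 -0.3 -1" --pt "0 1 0 0 0 -0.3 -1" --pt "0 0.5 -0.3 0 0 -0.28 -1" --pt "0 0 -0.8 0 0 0 -1" --pt "0 0 -0.8 0 0 0 -1" --pt "0 0 -0.7 0 0 0 -1" --pt "0 0 -0.4 0 0 0 -1" --pt "0 0 -0.2 0 0 0 -1"

```text
time: 21.13
tcp_pos: [464.4, 267.2, 70.3]
orientation: [0.668, 0.744, -0.001, -0.0]
force: [0.2, 0.1, 0.6]
grip_width: 88.2
grip_force: 0.0
```

move_arm --pt "0 0 0 0 0 0 1" --pt "0 0 0 0 0 0 1" --pt "0 0 0 0 0 0 1" --pt "0 0 0 0 0 0 1" --pt "0 0 0 0 0 0 1" --pt "0 0 0 0 0 0 1" --pt "0 0 0 0 0 0 1" --pt "0 0 0 0 0 0 1" --pt "0 0 0 0 0 0 1" --pt "0 0 0 0 0 0 1" --squeeze 45

```text
time: 21.97
tcp_pos: [465.3, 266.4, 71.6]
orientation: [0.668, 0.744, 0.0, 0.0]
force: [-0.9, -0.7, 0.8]
grip_width: 23.2
grip_force: 0.0
```

Still closing (23 mm); I'll let it finish, then lift.

move_arm --pt "0 0 0 0 0 0 1" --pt "0 0 0 0 0 0 1" --pt "0 0 0 0 0 0 1" --pt "0 0 0 0 0 0 1" --pt "0 0 0 0 0 0 1" --squeeze 60

```text
time: 22.38
tcp_pos: [464.3, 266.2, 71.4]
orientation: [0.668, 0.744, -0.001, -0.0]
force: [-3.6, -0.5, 1.3]
grip_width: 13.4
grip_force: 60.0
```

move_arm --pt "0 0 0.2 0 0 0 1" --pt "0 0 0.4 0 0 0 1" --pt "0 0 0.8 0 0 0 1" --pt "0 0 1 0 0 0 1" --pt "0 0 1 0 0 0 1" --pt "0 0 1 0 0 0 1" --pt "0 0 1 0 0 0 1" --pt "0 0 0.6 0 0 0 1" --pt "0 0 0 0 0 0 1" --pt "0 0 0 0 0 0 1"

```text
time: 23.22
tcp_pos: [465.6, 266.6, 192.0]
orientation: [0.668, 0.744, 0.001, 0.0]
force: [-0.3, -0.3, -6.9]
grip_width: 13.5
grip_force: 60.0
```

```bash
python3 - <<'E'
from h import *
s=st(); print(s['orientation'])
f=r.grab_frame('wrist'); save(f,'w8.png'); t=r.grab_frame('top'); save(t,'t8.png')
h=cv2.cvtColor(f['img'],cv2.COLOR_RGB2HSV); m=cv2.inRange(h,(20,120,40),(34,255,255)); m[300:]=0
c=max(cv2.findContours(m,0,1)[0],key=cv2.contourArea); print('yellow',cv2.boundingRect(c))
X=s['tcp_pos']; 
for z,R in((-2,26),(-10,26),(-40,30)):
    P=np.array([proj(f,[X[0]+R*np.cos(a),X[1]+R*np.sin(a),X[2]+z]) for a in np.linspace(0,6.28,60)]); print(z,P.min(0).round(),P.max(0).round())
E
```

```text
t 23.22 tcp [465.6 266.6 192. ] yang 6.1 toolz [ 0.002  0.001 -1.   ] w 13.5 gf 60.0 F [-0.3 -0.3 -6.9] q [-0.75  0.65  0.24  1.9  -0.26  0.62 -0.24]
[6.68449023e-01 7.43757423e-01 8.28477864e-04 3.35304320e-04]
yellow (278, 179, 87, 71)
-2 [273. 207.] [362. 286.]
-10 [275. 202.] [361. 278.]
-40 [276. 181.] [360. 259.]
```

Valve is lifted with both parts (about 7 N). Now carry and tilt it to the lens.

move_arm --pt "0.2 -0.4 0.4 0 0 0 1" --pt "0.3 -0.6 0.4 -0.02 -0.2 0 1" --pt "0.3 -0.6 0.4 -0.02 -0.35 0 1" --pt "0.3 -0.7 0.4 -0.02 -0.35 0 1" --pt "0.3 -0.7 0.4 -0.02 -0.35 0 1" --pt "0.3 -0.7 0.4 -0.02 -0.35 0 1" --pt "0.3 -0.7 0.4 -0.02 -0.35 0 1" --pt "0.3 -0.7 0.4 -0.02 -0.35 0 1" --pt "0.3 -0.7 0.4 -0.02 -0.35 0 1" --pt "0.3 -0.6 0.13 -0.02 -0.35 0 1"

```text
time: 24.15
tcp_pos: [524.1, 136.5, 267.8]
orientation: [0.664, 0.738, 0.076, 0.095]
force: [0.8, 0.3, -6.0]
grip_width: 13.4
grip_force: 60.0
```

```bash
python3 -c "
from h import *
st()"
```

```text
t 24.15 tcp [524.1 136.5 267.8] yang 6.3 toolz [ 0.242 -0.014 -0.97 ] w 13.4 gf 60.0 F [ 0.8  0.3 -6. ] q [-0.63  0.48  0.34  2.02 -0.14  0.45 -0.12]
```

move_arm --pt "0.34 -0.16 0 -0.02 -0.36 0 1" --pt "0.34 -0.16 0 -0.02 -0.36 0 1" --pt "0.34 -0.16 0 -0.02 -0.36 0 1" --pt "0.34 -0.16 0 -0.02 -0.36 0 1" --pt "0.34 -0.16 0 -0.02 -0.36 0 1" --pt "0.34 -0.16 0 -0.02 -0.36 0 1" --pt "0.34 -0.16 0 -0.02 -0.36 0 1" --pt "0.34 -0.16 0 -0.02 -0.36 0 1" --pt "0.34 -0.16 0 -0.02 -0.36 0 1" --pt "0.34 -0.2 0 -0.04 -0.3 0 1"

```text
time: 24.98
tcp_pos: [590.7, 104.9, 266.8]
orientation: [0.646, 0.719, 0.16, 0.202]
force: [8.8, 1.8, -3.4]
grip_width: 13.6
grip_force: 60.0
```

move_arm --pt "0 0 0 0 0 0 1" --pt "0 0 0 0 0 0 1" --pt "0 0 0 0 0 0 1" --pt "0 0 0 0 0 0 1" --pt "0 0 0 0 0 0 1"

```text
time: 25.4
tcp_pos: [591.7, 106.1, 267.3]
orientation: [0.646, 0.719, 0.161, 0.202]
force: [-0.3, 0.2, -6.2]
grip_width: 13.4
grip_force: 60.0
```

```bash
python3 - <<'E'
from h import *
import pickle
s=st(); F={n:r.grab_frame(n) for n in('scene','top','wrist')}; pickle.dump(F,open('w9.pkl','wb')); [save(F[n],n+'9.png') for n in F]
z=Ro.from_quat(s['orientation']).as_matrix()[:,2]; O=s['tcp_pos']+54.5*z; L=O+120*z
print('origin',O.round(1),'aim',L.round(1)); g=F['scene']
q=np.array(s['tcp_pos'])+2*z
for n,X in(('O',O),('disc top',q),('lens',[678,100.3,115])): print(n,[proj(F[k],X).round(1) for k in('scene','top','wrist')])
# flange/disc silhouette in scene by yellow
h=cv2.cvtColor(g['img'],cv2.COLOR_RGB2HSV); m=cv2.inRange(h,(18,110,60),(34,255,255))
u=proj(g,O).astype(int); mm=np.zeros_like(m); mm[u[1]-45:u[1]+25,u[0]-40:u[0]+40]=m[u[1]-45:u[1]+25,u[0]-40:u[0]+40]
for c in cv2.findContours(mm,0,1)[0]:
    if cv2.contourArea(c)>15: print('yellow',cv2.boundingRect(c),cv2.minAreaRect(c),cv2.contourArea(c))
def basis(n): 
    a=np.cross(n,[0,1,0]); a/=np.linalg.norm(a); return a,np.cross(n,a)
a,b=basis(-z)
for nm,R,h0,h1 in(('disc',26,44,52),('brass fl',30,4,14),('rubber',30,0,4),('sleeve',22,14,44)):
    P=np.array([proj(g,O-z*hh+R*(np.cos(t)*a+np.sin(t)*b)) for hh in(h0,h1) for t in np.linspace(0,6.28,50)]); print(nm,P.min(0).round(),P.max(0).round())
E
```

```text
t 25.4 tcp [591.7 106.1 267.3] yang 7.6 toolz [ 0.498 -0.03  -0.866] w 13.4 gf 60.0 F [-0.3  0.2 -6.2] q [-0.63  0.52  0.4   2.12 -0.11  0.04 -0.11]
origin [618.8 104.5 220.1] aim [678.6 100.8 116.1]
O [array([402.5, 167.8]), array([233.4, 116.8]), array([318.5, 214.4])]
disc top [array([396.7, 145.8]), array([227.4, 124.5]), array([318.3, 248.5])]
lens [array([414.7, 216.5]), array([244.8, 103.1]), array([317.7, 175.3])]
yellow (418, 172, 21, 14) ((427.5302429199219, 177.90286254882812), (8.803587913513184, 22.291139602661133), 73.61045837402344) 80.5
yellow (389, 158, 26, 13) ((402.05047607421875, 164.8348846435547), (8.524654388427734, 26.24444007873535), 73.3007583618164) 132.5
yellow (386, 134, 23, 19) ((397.659423828125, 145.3567657470703), (20.14488410949707, 19.55670928955078), 17.10272979736328) 145.0
disc [386. 142.] [409. 153.]
brass fl [388. 158.] [415. 170.]
rubber [389. 162.] [415. 172.]
sleeve [388. 146.] [410. 165.]
```

```bash
python3 - <<'E'
from h import *
s=r.read_state(); print(s['qpos'],s['dq'],s['time'])
E
```

```text
[-0.62694598  0.51988077  0.39858955  2.1227895  -0.11015875  0.04335061
 -0.10929946] [-0.00072868  0.00303937  0.00115414 -0.0013361   0.00029286 -0.00100923
  0.00108517] 25.55
```

move_arm --pt "0.08 0.02 0 0 0.13 0 1" --pt "0 0 0 0 0 0 1" --pt "0 0 0 0 0 0 1" --pt "0 0 0 0 0 0 1" --pt "0 0 0 0 0 0 1" --pt "0 0 0 0 0 0 1" --pt "0 0 0 0 0 0 1" --pt "0 0 0 0 0 0 1"

```text
time: 26.22
tcp_pos: [593.3, 106.3, 267.1]
orientation: [0.647, 0.72, 0.157, 0.199]
force: [0.9, 0.1, -5.7]
grip_width: 13.4
grip_force: 60.0
```

```bash
python3 - <<'E'
from h import *
s=st(); z=Ro.from_quat(s['orientation']).as_matrix()[:,2]; O=s['tcp_pos']+54.5*z
print(s['qpos'][5],np.abs(s['dq']).max(),'O',O,'aim',O+120*z,'tilt',np.degrees(np.arccos(-z[2])))
g=r.grab_frame('scene'); h=cv2.cvtColor(g['img'],cv2.COLOR_RGB2HSV); m=cv2.inRange(h,(18,110,60),(34,255,255)); m[:130]=0;m[190:]=0;m[:,:375]=0;m[:,418:]=0
for c in cv2.findContours(m,0,1)[0]:
    if cv2.contourArea(c)>15: print(cv2.boundingRect(c),cv2.contourArea(c))
E
```

```text
t 26.22 tcp [593.3 106.3 267.1] yang 7.5 toolz [ 0.489 -0.031 -0.872] w 13.4 gf 60.0 F [ 0.9  0.1 -5.7] q [-0.62  0.52  0.39  2.11 -0.11  0.07 -0.11]
0.06524658774640067 0.002782072268725067 O [619.93034694 104.61837537 219.62788871] aim [678.61406377 100.91402615 115.02148749] tilt 29.34086486361923
(389, 158, 27, 14) 132.5
(385, 134, 24, 20) 147.5
```

The arm is still, q6 is clear of its limit, and both parts are on the valve at the inspection pose. Handing in.

```bash
python3 -c "
from bench import r
print(r.hand_in())"
```

```text
the job is handed in; nothing more can be done
None
```

I handed the job in at about 26 s: the arm is holding the valve, sleeve and disc on, with its underside facing the inspection camera. By my estimates it is about 12 cm from the glass and centred within a few mm, tilted 29.3° rather than 30° to keep joint 6 off its limit.

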